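# Pack the hand-wash caddy

### The arm

A 6-joint arm with a two-finger parallel gripper is mounted at the origin on a cart in front of the work surface, level with it; the furniture and walls round the work are solid. World frame = base frame: x ahead of the robot, y to its left, z up, the work surface at z = 0. Lengths are in mm, angles in degrees, forces in N, time in s.
With the tool pointing down it reaches from about 350 to 850 mm from the base axis. Payload 8.1 kg.
Tool frame: the origin (TCP) lies at the very end of the fingers, on their centre line; the grasp point (between the pads) lies 19 mm behind it (r.grip_point_offset is the distance from the TCP to the grasp point, in mm); z points along the fingers, y is the line along which they close (so a half turn about z gives the same grasp; the last joint's range is limited). The gripper opens to 85 mm and grips with 20 to 120 N. Pads are 22 mm wide; open, the fingers measure 114 mm over their backs; the gripper's body (76 mm by 85 mm) begins 54 mm behind the grasp point. The pads swing forward as they close: fully open they stand 13 mm farther back than shut.
Start: joints at [64.779, 7.471, 85.268, -0, 87.261, -4.893], TCP at [208.421, 562.642, 231.292] pointing down, gripper open.
Joint ranges: [-169.43, 169.43], [-51.17, 129.36], [1.28, 143.12], [-76.62, 256.62], [0, 156.53], [-152.29, 152.29]. Speed limits (degrees/s): [136.94, 136.94, 159.86, 180, 180, 180].

### API

Orientations are given as [roll, pitch, yaw] about the fixed x, y, z axes, in that order (R = Rz(yaw) Ry(pitch) Rx(roll)).
In Python, from bench import status, eyes, r gives the robot as it stands.
- The arm moves only by the shell command python3 -m handwheel 'ROWS' [FORCE]. ROWS is a JSON object whose one key "series" holds a list that holds one entry, the list of rows, each a list of 7 numbers: the shift along the tool's x, y, z in cm, then the turn, a rotation vector about the tool's x, y, z in rad, then the opening, from 0 (shut) to 1 (fully open). In form: {"series": [[[tx, ty, tz, rx, ry, rz, claw], ...]]}. A call has 1 to 12 rows; each row is the pose to reach, as a shift and turn from the pose commanded when the call began, along the tool's axes at that moment; what a row does not reach only later rows make up. A row lasts 1/8 s, in which the tool goes at most 62.5 mm and 10.7 degrees, less where a joint would pass 70% of its speed; a pose out of reach is approached as far as the arm can. A call with a gripper value outside its range is refused whole. The fingers move at their own pace and stop on an object; FORCE is the grip in N (left out, the last holds). Time passes only in rows, so rows that repeat a pose let the fingers close. It gives the time, the measured TCP pose, the force, the opening and the grip force at its end, in the units of the state.
- status.sense(): the state, without advancing time (a new reading comes with each control period).
- eyes.snapshot(name): name is "scene" or "top"; returns a dict with "img" (384x512x3 uint8, red, green, blue), "mtx" (3x3 intrinsics, pixels), "R" (3x3) and "t" (3): a world point X has camera coordinates R X + t. Camera axes: x right, y down, z forward; pixel columns grow to the right and rows downward; lengths in mm; the calibration is good to about 2 mm. A picture is of the moment at which its call begins. There is no depth.
- r.hand_in(): hands the job in; it is judged then, once.
The state is a dict: "time": time; "joint_pos": joint angles; "qd": joint speeds; "joint_efforts": joint torques, N m; "tool_pos": TCP position; "tcp_rot": TCP orientation; "ft_force": force on the tool from outside, world axes, zero at the start; "wrist_torque": the same for the moment, N m; "finger_gap": finger opening in mm; "grip_force": force on a finger pad.
Only numpy, scipy, OpenCV 4.12 (cv2) and the standard library are available. Lean on these libraries where they do the work, as an engineer would, in place of code of your own. Each camera call takes 0.05 s, during which the arm holds its last target. There are 200 camera calls.

### The job

Pack the white hand-wash caddy: lay the stain-remover tube in its long trough and the nail brush, bristles down, in its short slot, and nest the three steel measures upright in its square well, the largest at the bottom and the smallest on top, with their handles fanned well apart so that each can be lifted out by itself. The plastic powder scoop, the steel mug and the marker pen do not belong to the kit: leave them where they are.

Things in the scene. Friction and masses are not known exactly. Their poses are not given: they have to be found in the camera images.
- caddy_well (a point): the white caddy, 170 x 174 mm, fixed; walls 20 mm high, dividers 18 mm, 4 mm thick, floor 6 mm. Point: centre of its square well (104 x 104 mm inside) at worktop height, 6 mm under the well floor; x along the trough, z up. Brush slot: centre [+83, 0] mm from it, 54 (x) by 104 (y) inside. Tube trough: centre [+29, -85] mm, 162 (x) by 58 (y) inside
- measure_large: large steel measure: round cup 80 mm across the rim (74 at the foot), 40 mm high, straight flat level handle at the rim. Origin: grip point in the middle of the handle strap (14 mm wide, 5 thick), 37.5 mm above the cup's underside; cup axis 62 mm along +x, handle end 29 mm along -x; z up. Walls 3 mm, base 5 mm; about 110 g
- measure_medium: medium steel measure, same form: 58 mm across the rim (52 mm at the foot), 44 mm high. Origin at the grip point of the 14 mm wide handle strap, 41.5 mm above the underside; cup axis 62 mm along +x; walls 3 mm, base 5 mm; 80 g
- measure_small: small steel measure, same form: 36 mm across the rim (30 mm at the foot), 48 mm high. Origin at the grip point of the 14 mm wide handle strap, 45.5 mm above the underside; cup axis 62 mm along +x; walls 3 mm, base 5 mm; 50 g
- stain_tube: stain-remover tube, lying: 146 mm long (its y axis), up to 43 mm wide (x), 30 mm high at the thick end. Origin: centre of its underside
- brush: nail brush with an oval back, bristles down: 85 mm long (its y axis), 30 mm wide (x), 23 mm high. Origin: centre of its underside
- scoop: look-alike, stays: the white plastic scoop of the washing powder, 89 x 99 mm over all with its slanting handle, cup 54 mm across, 38 mm high. Origin: centre of its underside
- mug: look-alike, stays: steel drinking mug 72 mm across, 75 mm high, with a closed loop handle at +y. Origin: centre of its underside
- marker: look-alike, stays: white marker pen with a black cap, lying, 135 mm long (its y axis), 16 mm thick. Origin: centre of its underside
Not all that is in view belongs to the job. Leave any green look-alike of the measure_small alone.

How it is judged:
By the outcome, as a careful person would: the job done as asked, in the order asked, and still so for the second after the job is handed in, with the robot touching nothing.
It also fails if it takes over 125 s, if anything falls off the work surface, if the arm or the gripper's body presses on something with over 40 N, if the wrist force passes 120 N, or if a joint passes its speed limit or range.

## Working session

There is one attempt and no reset: what is moved stays moved. The work goes in short steps, Python scripts to look and compute and a shell command to move; the robot and the scene stay as the last step left them, time stands still between calls to the robot, and variables do not carry over. Pictures are saved under pics/ and viewed, at most 14 in all, crops included, and the job is handed in when it is done.

```bash
mkdir -p pics; ls; python3 - <<'E'
from bench import status, eyes, r
import cv2,numpy as np
for n in ("scene","top"):
    s=eyes.snapshot(n); cv2.imwrite(f"pics/{n}0.png",cv2.resize(s["img"][:,:,::-1],(800,600),interpolation=cv2.INTER_CUBIC))
    np.savez(f"pics/{n}0.npz",**s)
    print(n,s["mtx"].round(1).tolist(),s["R"].round(4).tolist(),s["t"].round(1).tolist())
print(status.sense())
E
```

```text
pics
scene [[371.1, 0.0, 250.5], [0.0, 371.1, 189.5], [0.0, 0.0, 1.0]] [[0.568, -0.8229, -0.0141], [-0.6276, -0.4219, -0.6543], [0.5325, 0.3805, -0.7561]] [-341.8, 401.6, 667.2]
top [[387.0, 0.0, 253.2], [0.0, 387.0, 195.1], [0.0, 0.0, 1.0]] [[-0.0137, -0.9999, -0.001], [-0.9944, 0.0137, -0.1046], [0.1046, -0.0004, -0.9945]] [-24.6, 604.5, 1146.8]
{'time': 0.1, 'joint_pos': array([ 6.47783859e+01,  7.51230882e+00,  8.53240380e+01, -2.34711731e-05,
        8.72605020e+01, -4.89309894e+00]), 'qd': array([ 0.05275147, -0.1643927 , -0.10461255,  0.03380078,  0.12774945,
        0.04722061]), 'joint_efforts': array([ 1.04054408e-03, -5.70955610e+01, -5.01937079e+01, -2.37656614e-04,
        8.26445001e-03,  1.12630507e-04]), 'tool_pos': array([208.20862178, 562.18636475, 230.32382478]), 'tcp_rot': array([-1.79903502e+02, -8.23755059e-03,  1.59671479e+02]), 'ft_force': array([-0.93463025,  0.27131483,  0.02577468]), 'wrist_torque': array([-0.01168261, -0.02930514,  0.03438562]), 'grip_force': 0.0, 'finger_gap': 85.23762498191991}
```

View pics/scene0.png

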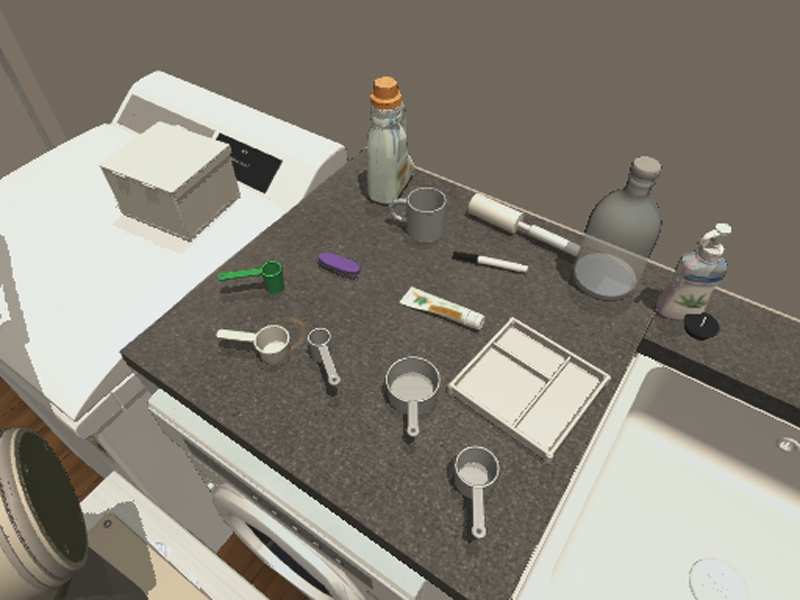

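View pics/top0.png

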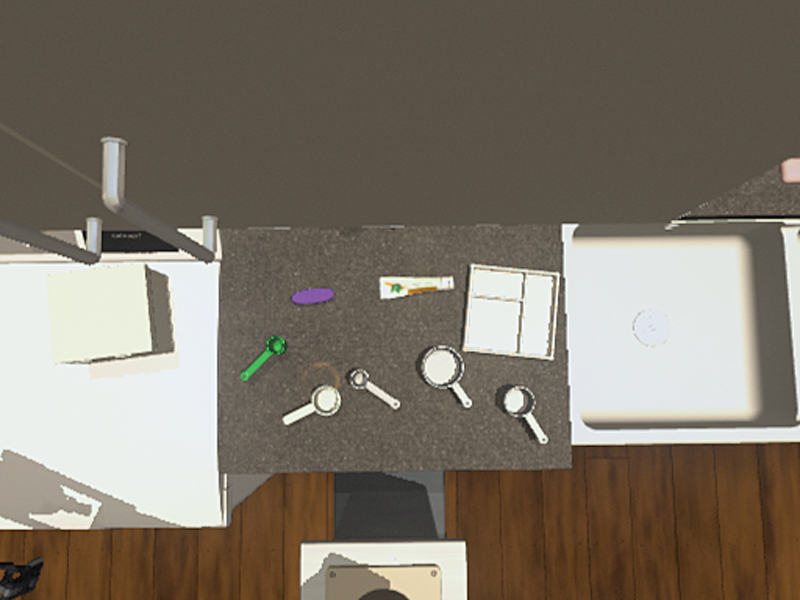

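Scene view (800x600): tube (440,308), brush (338,264), large measure (412,385), medium (476,470), small steel (322,345), green look-alike (270,275), scoop (270,343), mug (425,215), marker (490,262), caddy (530,385). Top view: caddy (512,312), tube (415,288), brush (312,296), large (442,367), medium (518,402), small (359,379). Something overhead hides the back of the worktop. Small-measure candidates in the top view: steel at (359,379), green at (275,345), white scoop at (325,400). The steel one fits the description, so I'll confirm it in enlarged crops.

```bash
python3 - <<'E'
import cv2,numpy as np
def crop(n,c0,r0,w,h,k,step=20):
    im=np.load(f"pics/{n}0.npz")["img"][r0:r0+h,c0:c0+w,::-1]
    im=cv2.resize(im,None,fx=k,fy=k,interpolation=cv2.INTER_CUBIC)
    for c in range((c0//step+1)*step,c0+w,step): cv2.putText(im,str(c),(int((c-c0)*k),9),0,.33,(0,255,255),1); cv2.line(im,(int((c-c0+.5)*k),12),(int((c-c0+.5)*k),18),(0,255,255),1)
    for r in range((r0//step+1)*step,r0+h,step): cv2.putText(im,str(r),(0,int((r-r0+.5)*k)+3),0,.33,(0,255,255),1)
    cv2.imwrite(f"pics/{n}_crop.png",im)
crop("top",150,160,215,130,3.7); crop("scene",135,150,260,200,3)
E
```

```text
(no output)
```

View pics/top_crop.png

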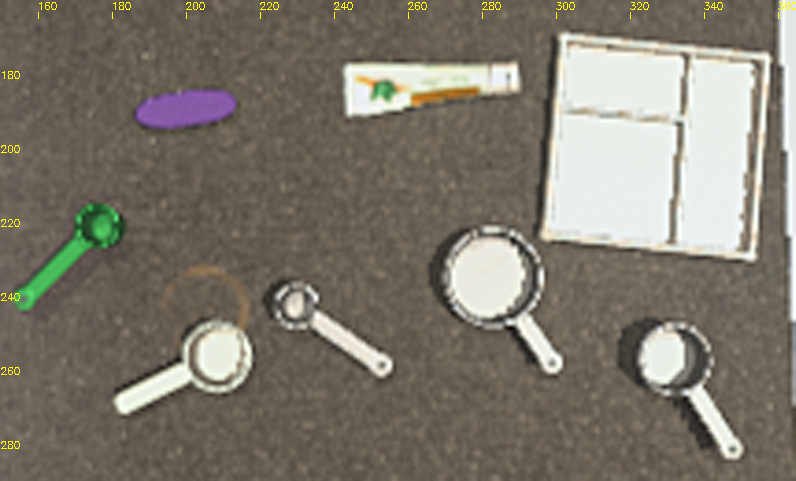

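View pics/scene_crop.png

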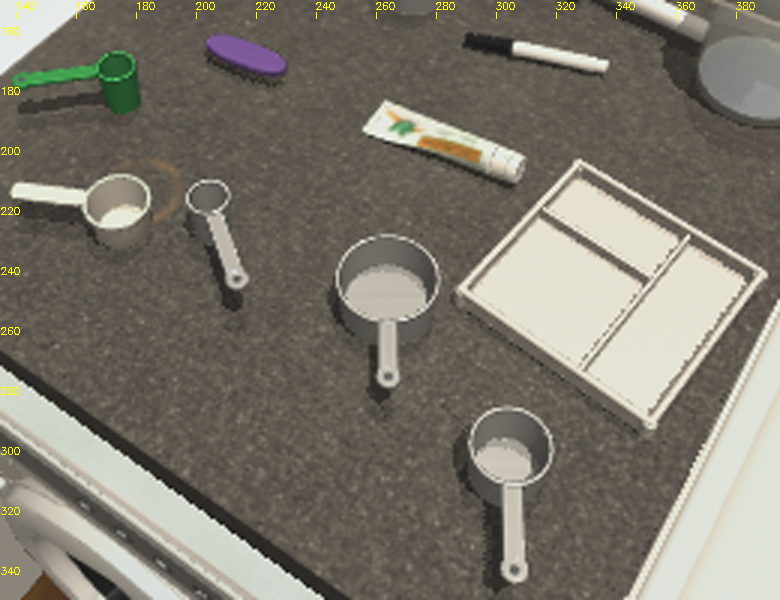

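The enlarged crops confirm it. The steel small measure is at crop (296,305) top and (208,199) scene; the green one at (98,227) stays. I'll triangulate the paired points.

```bash
cat > h.py <<'E'
import numpy as np,cv2
def cam(n,f="0"):
    d=np.load(f"pics/{n}{f}.npz"); return d["mtx"]@np.c_[d["R"],d["t"]]
def tri(pt,ps):
    X=cv2.triangulatePoints(cam("top"),cam("scene"),np.array(pt,float).reshape(2,1),np.array(ps,float).reshape(2,1))[:,0]; return X[:3]/X[3]
def proj(n,X):
    p=cam(n)@np.append(X,1); return p[:2]/p[2]
def onz(n,uv,z):
    P=cam(n); H=np.c_[P[:,0],P[:,1],P[:,2]*z+P[:,3]]; w=np.linalg.solve(H,[uv[0],uv[1],1]); return w[:2]/w[2]
T=lambda x,y:(150+x/3.7-.5,160+y/3.7-.5)
S=lambda x,y:(135+x/3-.5,150+y/3-.5)
E
python3 - <<'E'
from h import *
P={"L rim":((492,277),(387.5,279)),"L hole":((552,363),(388,377)),"M rim":((674,359),(510,447)),"M hole":((733,449),(514,570)),
"S rim":((296,305),(208.5,199)),"S hole":((382,366),(237,280)),
"cTL":((562,33),(580,160)),"cTR":((770,54),(767,272)),"cBR":((753,260),(650,428)),"cBL":((541,240),(457,292)),
"t crimp1":((345,63),(386,101)),"t crimp2":((347,117),(364,131)),"t cap1":((519,65),(523,158)),"t cap2":((520,92),(514,182)),
"br1":((134,112),(206,40)),"br2":((237,101),(286,70))}
for k,(a,b) in P.items():
    a,b=T(*a),S(*b); X=tri(a,b); zn=20 if k[0]=='c' else 15
    print(k,X.round(1),"err",(proj("top",X)-a).round(2),"top@z",onz("top",a,X[2]).round(1),"sc",onz("scene",b,X[2]).round(1))
# outline segmentation of measured objects on top view: areas
g=np.load("pics/top0.npz")["img"].astype(int)
m=((g[...,2]-g[...,1])>25).astype(np.uint8); m[:,:180]=0
n,l,s,c=cv2.connectedComponentsWithStats(m); i=1+s[1:,4].argmax(); print("brush top",s[i],c[i],onz("top",c[i],18))
pts=np.argwhere(l==i)[:,::-1].astype(np.float32);print(cv2.minAreaRect(pts))
E
```

```text
L rim [ 483.9 -118.7   41. ] err [ 0.01 -0.01] top@z [ 483.9 -118.7] sc [ 483.9 -118.8]
L hole [ 414.5 -165.    43. ] err [-0.05  0.04] top@z [ 414.6 -165.2] sc [ 414.4 -164.8]
M rim [ 416.5 -262.6   44.6] err [-0.04  0.03] top@z [ 416.6 -262.7] sc [ 416.4 -262.4]
M hole [ 345.2 -305.5   48.7] err [-0.21  0.15] top@z [ 345.6 -306.2] sc [ 344.7 -304.9]
S rim [463.5  39.5  46.8] err [-0.03  0.03] top@z [463.6  39.4] sc [463.5  39.6]
S hole [414.5 -28.8  50.7] err [-0.03  0.03] top@z [414.6 -28.9] sc [414.4 -28.7]
cTL [ 685.8 -182.7   22. ] err [-0.1   0.07] top@z [ 686. -183.] sc [ 685.5 -182.4]
cTR [ 665.2 -354.9   23.5] err [-0.22  0.11] top@z [ 665.6 -355.6] sc [ 664.7 -354.3]
cBR [ 494.6 -334.3   22.6] err [-0.14  0.08] top@z [ 494.9 -334.7] sc [ 494.3 -333.9]
cBL [ 514.3 -162.1   21. ] err [ 0.3  -0.22] top@z [ 513.7 -161.2] sc [ 515.1 -163.1]
t crimp1 [665.5   0.    2.2] err [-0.28  0.22] top@z [666.2  -0.8] sc [664.7   0.9]
t crimp2 [620.4  -3.1   5.5] err [ 0.31 -0.25] top@z [619.7  -2.1] sc [621.3  -4.1]
t cap1 [ 657.6 -144.4   27.3] err [-0.49  0.33] top@z [ 658.6 -145.9] sc [ 656.3 -142.9]
t cap2 [ 637.  -146.7   17.8] err [-0.15  0.1 ] top@z [ 637.3 -147.1] sc [ 636.6 -146.2]
br1 [624.  176.3  17.5] err [-0.33  0.31] top@z [624.9 175.2] sc [623.  177.4]
br2 [632.4  89.3  19.9] err [-0.1   0.09] top@z [632.7  89. ] sc [632.1  89.7]
brush top [186 184  28  11 232] [199.86206897 188.91810345] [626.92658173 131.51461275]
((199.55999755859375, 188.91998291015625), (9.616652488708496, 27.435747146606445), 81.8698959350586)
```

The triangulated points agree with the text (rims at 41, 45 and 47 mm). The caddy's yaw is -6.9° and the well is at (565,-224). Next is a helper that gives the tool-frame shift.

```bash
cat > go.py <<'E'
# usage: go.py x y z yaw  [x y z yaw ...]: tool-frame shift (cm) and rotvec (rad) from the measured pose
import sys,numpy as np
from scipy.spatial.transform import Rotation as Ro
from bench import status
s=status.sense(); R=Ro.from_euler("xyz",s["tcp_rot"],degrees=True); p=s["tool_pos"]
print("t",round(s["time"],2),"tcp",p.round(1),s["tcp_rot"].round(1),"F",s["ft_force"].round(1),"gap",round(s["finger_gap"],1),"grip",round(s["grip_force"],1),"j6",s["joint_pos"][5].round(1))
a=np.array(sys.argv[1:],float).reshape(-1,4)
for x,y,z,w in a:
    print((R.inv().apply(np.array([x,y,z])-p)/10).round(2).tolist(),(R.inv()*Ro.from_euler("xyz",[180,0,w],degrees=True)).as_rotvec().round(3).tolist())
E
python3 go.py 500 50 140 120 645 -85 120 91.7 645 -85 8 91.7
```

```text
t 0.1 tcp [208.2 562.2 230.3] [-179.9   -0.   159.7] F [-0.9  0.3  0. ] gap 85.2 grip 0.0 j6 -4.9
[-45.16, -37.88, 9.09] [-0.002, 0.0, 0.692]
[-63.44, -45.49, 11.1] [-0.002, 0.001, 1.186]
[-63.45, -45.48, 22.3] [-0.002, 0.001, 1.186]
```

```bash
python3 -m handwheel '{"series": [[[-63.44,-45.49,11.1,0,0,1.186,0.8],[-63.44,-45.49,11.1,0,0,1.186,0.8],[-63.44,-45.49,11.1,0,0,1.186,0.8],[-63.44,-45.49,11.1,0,0,1.186,0.8],[-63.44,-45.49,11.1,0,0,1.186,0.8],[-63.44,-45.49,11.1,0,0,1.186,0.8],[-63.44,-45.49,11.1,0,0,1.186,0.8],[-63.44,-45.49,11.1,0,0,1.186,0.8],[-63.44,-45.49,11.1,0,0,1.186,0.8],[-63.44,-45.49,11.1,0,0,1.186,0.8],[-63.44,-45.49,11.1,0,0,1.186,0.8],[-63.44,-45.49,11.1,0,0,1.186,0.8]]]}' 40; python3 go.py 645 -85 120 91.7 645 -85 8 91.7
```

```text
time: 1.6
tool_pos: [624.6, -54.6, 125.0]
tcp_rot: [-180.0, -0.0, 91.7]
ft_force: [1.3, 0.5, 0.2]
finger_gap: 68.0
grip_force: 0.0
t 1.6 tcp [624.6 -54.6 125. ] [-180.    -0.    91.7] F [1.3 0.5 0.2] gap 68.0 grip 0.0 j6 -11.4
[-3.1, 1.95, 0.49] [-0.001, -0.0, 0.0]
[-3.11, 1.96, 11.69] [-0.001, -0.0, 0.0]
```

```bash
python3 -m handwheel '{"series": [[[-3,1.9,0.5,0,0,0,0.8],[-3,1.9,0.5,0,0,0,0.8],[-3,1.9,0.5,0,0,0,0.8],[-3,1.9,0.5,0,0,0,0.8]]]}' 40; python3 go.py 645 -85 8 91.7
```

```text
time: 2.1
tool_pos: [643.5, -80.8, 120.9]
tcp_rot: [-180.0, -0.0, 91.8]
ft_force: [-0.0, -0.1, -0.2]
finger_gap: 68.4
grip_force: 0.0
t 2.1 tcp [643.5 -80.8 120.9] [-180.    -0.    91.8] F [-0.  -0.1 -0.2] gap 68.4 grip 0.0 j6 -13.5
[-0.42, 0.14, 11.29] [-0.0, -0.0, 0.002]
```

```bash
python3 -m handwheel '{"series": [[[-0.2,0.1,6,0,0,0,0.7],[-0.2,0.1,11.3,0,0,0,0.7],[-0.2,0.1,11.3,0,0,0,0.7],[-0.2,0.1,11.3,0,0,0,0.7],[-0.2,0.1,11.3,0,0,0,0.3],[-0.2,0.1,11.3,0,0,0,0.2],[-0.2,0.1,11.3,0,0,0,0.2],[-0.2,0.1,11.3,0,0,0,0.2],[-0.2,0.1,11.3,0,0,0,0.2],[-0.2,0.1,11.3,0,0,0,0.2]]]}' 40; python3 go.py 595.4 -313.5 110 173.1
```

```text
time: 3.35
tool_pos: [647.3, -84.5, 11.4]
tcp_rot: [179.7, 0.1, 91.7]
ft_force: [-1.2, 2.0, 9.3]
finger_gap: 30.1
grip_force: 38.1
t 3.35 tcp [647.3 -84.5  11.4] [1.797e+02 1.000e-01 9.170e+01] F [-1.2  2.   9.3] gap 30.1 grip 38.1 j6 -13.7
[-22.74, -5.83, -9.86] [0.003, 0.004, -1.42]
```

Gripped at 30 mm. Lift and move.

```bash
python3 -m handwheel '{"series": [[[0,0,-5,0,0,0,0.2],[0,0,-10,0,0,0,0.2],[-22.7,-5.8,-10,0,0,-1.42,0.2],[-22.7,-5.8,-10,0,0,-1.42,0.2],[-22.7,-5.8,-10,0,0,-1.42,0.2],[-22.7,-5.8,-10,0,0,-1.42,0.2],[-22.7,-5.8,-10,0,0,-1.42,0.2],[-22.7,-5.8,-10,0,0,-1.42,0.2],[-22.7,-5.8,-10,0,0,-1.42,0.2],[-22.7,-5.8,-10,0,0,-1.42,0.2],[-22.7,-5.8,-10,0,0,-1.42,0.2],[-22.7,-5.8,-10,0,0,-1.42,0.2]]]}'; python3 go.py 595.4 -313.5 28 173.1; python3 - <<'E'
from bench import eyes
import cv2,numpy as np
a=[eyes.snapshot(n)["img"][:,:,::-1] for n in("top","scene")]
np.save("pics/a1.npy",a)
cv2.imwrite("pics/tube1.png",np.hstack([cv2.resize(a[0][140:300,220:380],(400,400),interpolation=2),cv2.resize(a[1][120:320,230:430],(400,400),interpolation=2)]))
E
```

```text
time: 4.85
tool_pos: [594.1, -313.0, 108.6]
tcp_rot: [-180.0, 0.1, 172.9]
ft_force: [-0.3, -0.1, -0.2]
finger_gap: 29.9
grip_force: 37.6
t 4.85 tcp [ 594.1 -313.   108.6] [-1.800e+02  1.000e-01  1.729e+02] F [-0.3 -0.1 -0.2] gap 29.9 grip 37.6 j6 -115.1
[-0.13, -0.03, 8.06] [-0.001, 0.001, -0.003]
```

View pics/tube1.png

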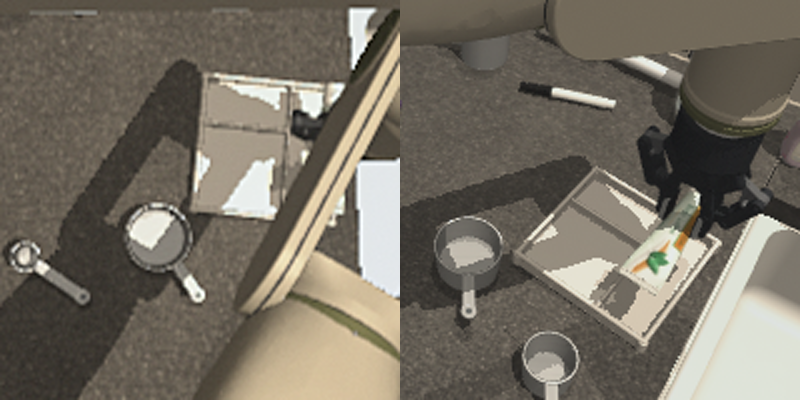

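The picture shows the tube held level over the trough: crimp at right panel (645,275), cap toward the back, in line with the trough. Lowering.

```bash
python3 -m handwheel '{"series": [[[-0.1,0,5,0,0,0,0.2],[-0.1,0,8.4,0,0,0,0.2],[-0.1,0,8.4,0,0,0,0.2],[-0.1,0,8.4,0,0,0,0.2],[-0.1,0,8.4,0,0,0,0.2]]]}'; python3 go.py 595.4 -313.5 22 173.1
```

```text
time: 5.58
tool_pos: [595.9, -313.6, 25.9]
tcp_rot: [-179.9, 0.2, 173.1]
ft_force: [0.0, -0.7, -0.1]
finger_gap: 29.9
grip_force: 43.1
t 5.58 tcp [ 595.9 -313.6   25.9] [-179.9    0.2  173.1] F [ 0.  -0.7 -0.1] gap 29.9 grip 43.1 j6 -115.2
[0.05, -0.0, 0.39] [-0.001, 0.003, -0.001]
```

```bash
python3 -m handwheel '{"series": [[[0,0,0.4,0,0,0,0.2],[0,0,0.4,0,0,0,0.2],[0,0,0.4,0,0,0,0.45],[0,0,0.4,0,0,0,0.55],[0,0,0.4,0,0,0,0.55],[0,0,-3,0,0,0,0.55],[0,0,-9,0,0,0,0.55],[0,0,-9,0,0,0,0.6]]]}'; python3 go.py 628 131.5 90 95.5
```

```text
time: 6.58
tool_pos: [598.6, -315.3, 121.4]
tcp_rot: [-179.7, 0.6, 173.1]
ft_force: [0.7, 0.0, 0.5]
finger_gap: 50.9
grip_force: 0.0
t 6.58 tcp [ 598.6 -315.3  121.4] [-179.7    0.6  173.1] F [0.7 0.  0.5] gap 50.9 grip 0.0 j6 -115.2
[2.5, 44.72, 2.89] [0.003, 0.013, 1.354]
```

```bash
python3 -m handwheel '{"series": [[[2.5,44.7,2.5,0,0,1.354,0.6],[2.5,44.7,2.5,0,0,1.354,0.6],[2.5,44.7,2.5,0,0,1.354,0.6],[2.5,44.7,2.5,0,0,1.354,0.6],[2.5,44.7,2.5,0,0,1.354,0.6],[2.5,44.7,2.5,0,0,1.354,0.6],[2.5,44.7,2.5,0,0,1.354,0.6],[2.5,44.7,2.5,0,0,1.354,0.6],[2.5,44.7,2.5,0,0,1.354,0.6],[2.5,44.7,2.5,0,0,1.354,0.6],[2.5,44.7,2.5,0,0,1.354,0.6],[2.5,44.7,2.5,0,0,1.354,0.6]]]}'; python3 go.py 628 131.5 12 95.5;python3 - <<'E'
from bench import eyes
import cv2,numpy as np
a=[eyes.snapshot(n)["img"][:,:,::-1] for n in("top","scene")]
cv2.imwrite("pics/tube2.png",np.hstack([cv2.resize(a[0][150:270,260:380],(400,400),interpolation=2),cv2.resize(a[1][130:300,180:350],(400,400),interpolation=2)]))
E
```

```text
time: 8.07
tool_pos: [624.0, 132.7, 88.8]
tcp_rot: [180.0, 0.0, 95.4]
ft_force: [-0.4, 0.2, -0.0]
finger_gap: 51.3
grip_force: 0.0
t 8.07 tcp [624.  132.7  88.8] [180.    0.   95.4] F [-0.4  0.2 -0. ] gap 51.3 grip 0.0 j6 2.0
[-0.16, 0.39, 7.68] [0.0, 0.0, -0.001]
```

View pics/tube2.png

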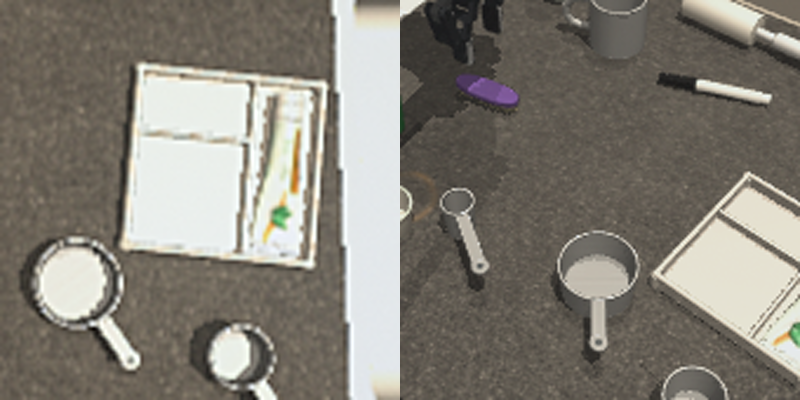

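The tube lies inside the trough, with its cap at left panel (292,100) and crimp at (280,245). Next the brush, gripping with the tips at about 12 mm.

```bash
python3 -m handwheel '{"series": [[[-0.1,0.3,5,0,0,0,0.6],[-0.1,0.3,7.6,0,0,0,0.6],[-0.1,0.3,7.6,0,0,0,0.6],[-0.1,0.3,7.6,0,0,0,0.4],[-0.1,0.3,7.6,0,0,0,0.1],[-0.1,0.3,7.6,0,0,0,0.1],[-0.1,0.3,7.6,0,0,0,0.1],[-0.1,0.3,7.6,0,0,0,0.1],[-0.1,0.3,7.6,0,0,0,0.1]]]}' 40; python3 go.py 646 -234 100 83.1
```

```text
time: 9.3
tool_pos: [628.7, 133.4, 15.0]
tcp_rot: [179.8, -0.0, 95.5]
ft_force: [0.8, -0.3, 6.6]
finger_gap: 26.8
grip_force: 40.4
t 9.3 tcp [628.7 133.4  15. ] [179.8  -0.   95.5] F [ 0.8 -0.3  6.6] gap 26.8 grip 40.4 j6 1.9
[-36.73, -1.76, -8.5] [0.004, -0.0, 0.216]
```

```bash
python3 -m handwheel '{"series": [[[0,0,-4,0,0,0,0.1],[0,0,-8,0,0,0,0.1],[-36.7,-1.7,-8,0,0,0.216,0.1],[-36.7,-1.7,-8,0,0,0.216,0.1],[-36.7,-1.7,-8,0,0,0.216,0.1],[-36.7,-1.7,-8,0,0,0.216,0.1],[-36.7,-1.7,-8,0,0,0.216,0.1],[-36.7,-1.7,-8,0,0,0.216,0.1],[-36.7,-1.7,-8,0,0,0.216,0.1],[-36.7,-1.7,-8,0,0,0.216,0.1],[-36.7,-1.7,-8,0,0,0.216,0.1]]]}'; python3 go.py 647.3 -234.2 25 83.1
```

```text
time: 10.68
tool_pos: [645.2, -232.1, 92.7]
tcp_rot: [-180.0, -0.0, 83.2]
ft_force: [0.1, -0.2, -0.4]
finger_gap: 26.6
grip_force: 39.6
t 10.68 tcp [ 645.2 -232.1   92.7] [-180.    -0.    83.2] F [ 0.1 -0.2 -0.4] gap 26.6 grip 39.6 j6 -17.3
[-0.18, 0.24, 6.77] [-0.0, -0.0, 0.002]
```

```bash
python3 -m handwheel '{"series": [[[-0.2,0.2,4,0,0,0,0.1],[-0.2,0.2,6.8,0,0,0,0.1],[-0.2,0.2,6.8,0,0,0,0.1],[-0.2,0.2,6.8,0,0,0,0.1],[-0.2,0.2,6.8,0,0,0,0.1],[-0.2,0.2,6.8,0,0,0,0.4],[-0.2,0.2,6.8,0,0,0,0.5],[-0.2,0.2,6.8,0,0,0,0.5],[-0.2,0.2,2,0,0,0,0.5],[-0.2,0.2,-1,0,0,0,0.5],[-0.2,0.2,-1,0,0,0,0.5]]]}'; python3 go.py 432.3 -153.1 90 33.7
```

```text
time: 12.05
tool_pos: [649.3, -237.1, 107.1]
tcp_rot: [179.6, 0.1, 83.1]
ft_force: [-0.1, -0.3, -0.1]
finger_gap: 42.5
grip_force: 0.0
t 12.05 tcp [ 649.3 -237.1  107.1] [1.796e+02 1.000e-01 8.310e+01] F [-0.1 -0.3 -0.1] gap 42.5 grip 0.0 j6 -17.4
[5.75, -22.56, 1.55] [0.007, -0.001, 0.863]
```

```bash
python3 -m handwheel '{"series": [[[5.75,-22.55,1.2,0,0,0.863,0.5],[5.75,-22.55,1.2,0,0,0.863,0.5],[5.75,-22.55,1.2,0,0,0.863,0.5],[5.75,-22.55,1.2,0,0,0.863,0.5],[5.75,-22.55,1.2,0,0,0.863,0.5],[5.75,-22.55,1.2,0,0,0.863,0.5],[5.75,-22.55,1.2,0,0,0.863,0.5],[5.75,-22.55,1.2,0,0,0.863,0.5],[5.75,-22.55,1.2,0,0,0.863,0.5]]]}'; python3 go.py 432.3 -153.1 18.5 33.7;python3 - <<'E'
from bench import eyes
import cv2,numpy as np
a=[eyes.snapshot(n)["img"][:,:,::-1] for n in("top","scene")]
cv2.imwrite("pics/br2.png",np.hstack([cv2.resize(a[0][150:270,260:380],(400,400),interpolation=2),cv2.resize(a[1][190:320,230:400],(523,400),interpolation=2)[:,:400]]))
E
```

```text
time: 13.18
tool_pos: [430.1, -152.0, 90.6]
tcp_rot: [-180.0, 0.0, 33.7]
ft_force: [0.6, -0.0, 0.2]
finger_gap: 42.6
grip_force: 0.0
t 13.18 tcp [ 430.1 -152.    90.6] [-180.     0.    33.7] F [ 0.6 -0.   0.2] gap 42.6 grip 0.0 j6 30.4
[0.12, 0.22, 7.21] [-0.0, 0.0, 0.0]
```

View pics/br2.png

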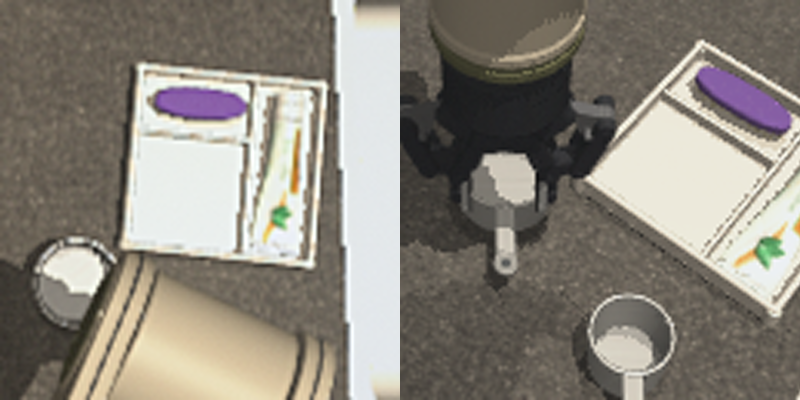

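The brush lies in its slot at left panel (200,103), and the gripper straddles the large handle. Gripping at 80 N.

```bash
python3 -m handwheel '{"series": [[[0.1,0.2,4,0,0,0,0.5],[0.1,0.2,7.1,0,0,0,0.5],[0.1,0.2,7.1,0,0,0,0.5],[0.1,0.2,7.1,0,0,0,0.3],[0.1,0.2,7.1,0,0,0,0],[0.1,0.2,7.1,0,0,0,0],[0.1,0.2,7.1,0,0,0,0],[0.1,0.2,7.1,0,0,0,0],[0.1,0.2,7.1,0,0,0,0],[0.1,0.2,7.1,0,0,0,0]]]}' 80; python3 go.py 432.3 -153.1 18.5 33.7; python3 - <<'E'
import numpy as np
w=np.array([564.9,-224.2])
for n,a in(("L",18.1),("M",-58.9),("S",198.1)):
    print(n,(w-62*np.array([np.cos(np.radians(a)),np.sin(np.radians(a))])).round(1))
E
```

```text
time: 14.52
tool_pos: [432.9, -153.8, 21.4]
tcp_rot: [179.9, -0.1, 33.7]
ft_force: [-2.6, -0.0, 6.6]
finger_gap: 11.4
grip_force: 78.1
t 14.53 tcp [ 432.9 -153.8   21.4] [ 1.799e+02 -1.000e-01  3.370e+01] F [-2.6 -0.   6.6] gap 11.4 grip 78.1 j6 30.4
[-0.01, -0.1, 0.29] [0.003, -0.001, -0.0]
L [ 506.  -243.5]
M [ 532.9 -171.1]
S [ 623.8 -204.9]
```

```bash
python3 -m handwheel '{"series": [[[0,0,-1,0,0,0,0],[0,0,-4,0,0,0,0],[0,0,-6,0,0,0,0],[0,0,-6,0,0,0,0]]]}'; python3 go.py 506.3 -244.2 80 18.1
```

```text
time: 15.02
tool_pos: [433.4, -153.8, 82.0]
tcp_rot: [179.8, -0.1, 33.7]
ft_force: [0.7, 0.8, -0.4]
finger_gap: 11.7
grip_force: 78.1
t 15.03 tcp [ 433.4 -153.8   82. ] [ 1.798e+02 -1.000e-01  3.370e+01] F [ 0.7  0.8 -0.4] gap 11.7 grip 78.1 j6 30.4
[1.05, 11.57, 0.25] [0.004, -0.003, 0.272]
```

```bash
python3 -m handwheel '{"series": [[[1,11.5,0,0,0,0.272,0],[1,11.5,0,0,0,0.272,0],[1,11.5,0,0,0,0.272,0],[1,11.5,0,0,0,0.272,0],[1,11.5,0,0,0,0.272,0],[1,11.5,0,0,0,0.272,0]]]}'; python3 go.py 506.3 -244.2 28 18.1;python3 - <<'E'
from bench import eyes
import cv2,numpy as np
a=[eyes.snapshot(n)["img"][:,:,::-1] for n in("top","scene")]
cv2.imwrite("pics/L1.png",np.hstack([cv2.resize(a[0][150:270,260:380],(400,400),interpolation=2),cv2.resize(a[1][190:320,230:360],(400,400),interpolation=2)]))
E
```

```text
time: 15.78
tool_pos: [503.6, -242.5, 80.0]
tcp_rot: [180.0, -0.0, 18.1]
ft_force: [1.3, 0.8, 0.2]
finger_gap: 11.9
grip_force: 78.3
t 15.78 tcp [ 503.6 -242.5   80. ] [180.   -0.   18.1] F [1.3 0.8 0.2] gap 11.9 grip 78.3 j6 40.9
[0.2, 0.25, 5.2] [0.0, -0.0, 0.001]
```

View pics/L1.png

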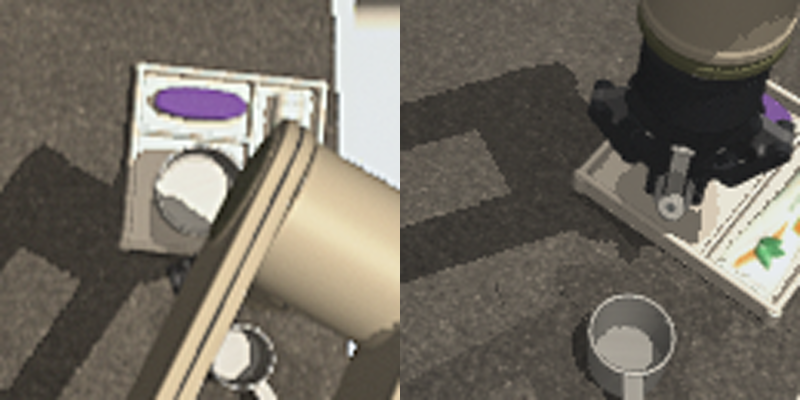

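The cup hangs over the well at left panel (197,190), with its handle toward the robot. Lowering.

```bash
python3 -m handwheel '{"series": [[[0.1,0.1,3,0,0,0,0],[0.1,0.1,4.5,0,0,0,0],[0.1,0.1,5.1,0,0,0,0],[0.1,0.1,5.2,0,0,0,0],[0.1,0.1,5.2,0,0,0,0],[0.1,0.1,5.2,0,0,0,0]]]}'; python3 go.py 506.3 -244.2 27 18.1
```

```text
time: 16.62
tool_pos: [505.6, -244.1, 28.3]
tcp_rot: [179.9, -0.0, 18.1]
ft_force: [0.2, 0.1, -0.9]
finger_gap: 11.3
grip_force: 78.4
t 16.62 tcp [ 505.6 -244.1   28.3] [179.9  -0.   18.1] F [ 0.2  0.1 -0.9] gap 11.3 grip 78.4 j6 40.9
[0.06, 0.03, 0.13] [0.001, -0.001, -0.0]
```

```bash
python3 -m handwheel '{"series": [[[0.03,0,0.12,0,0,0,0],[0.03,0,0.12,0,0,0,0],[0.03,0,0.12,0,0,0,0.2],[0.03,0,0.12,0,0,0,0.35],[0.03,0,0.12,0,0,0,0.35],[0.03,0,0.12,0,0,0,0.35],[0.03,0,-3,0,0,0,0.35],[0.03,0,-8,0,0,0,0.35],[0.03,0,-8,0,0,0,0.4],[0.03,0,-8,0,0,0,0.5]]]}'; python3 go.py 363.4 -294.5 100 31
```

```text
time: 17.88
tool_pos: [505.5, -243.7, 107.7]
tcp_rot: [180.0, -0.0, 18.1]
ft_force: [-0.5, -0.1, -0.4]
finger_gap: 42.4
grip_force: 0.0
t 17.88 tcp [ 505.5 -243.7  107.7] [180.   -0.   18.1] F [-0.5 -0.1 -0.4] gap 42.4 grip 0.0 j6 40.9
[-15.08, 0.41, 0.76] [0.0, -0.0, -0.225]
```

```bash
python3 -m handwheel '{"series": [[[-15.1,0.4,0.7,0,0,-0.225,0.5],[-15.1,0.4,0.7,0,0,-0.225,0.5],[-15.1,0.4,0.7,0,0,-0.225,0.5],[-15.1,0.4,0.7,0,0,-0.225,0.5],[-15.1,0.4,0.7,0,0,-0.225,0.5],[-15.1,0.4,0.7,0,0,-0.225,0.5]]]}'; python3 go.py 363.4 -294.5 22 31;python3 - <<'E'
from bench import eyes
import cv2,numpy as np
a=[eyes.snapshot(n)["img"][:,:,::-1] for n in("top","scene")]
T=a[0][160:240,290:370];S=a[1][190:310,270:390]
cv2.imwrite("pics/L2.png",np.hstack([cv2.resize(T,(400,400),interpolation=2),cv2.resize(S,(400,400),interpolation=2)]))
E
```

```text
time: 18.62
tool_pos: [363.9, -294.0, 100.5]
tcp_rot: [-180.0, -0.0, 31.0]
ft_force: [0.6, 0.2, 0.2]
finger_gap: 43.0
grip_force: 0.0
t 18.62 tcp [ 363.9 -294.   100.5] [-180.   -0.   31.] F [0.6 0.2 0.2] gap 43.0 grip 0.0 j6 13.7
[-0.07, 0.02, 7.85] [-0.0, -0.0, 0.001]
```

View pics/L2.png

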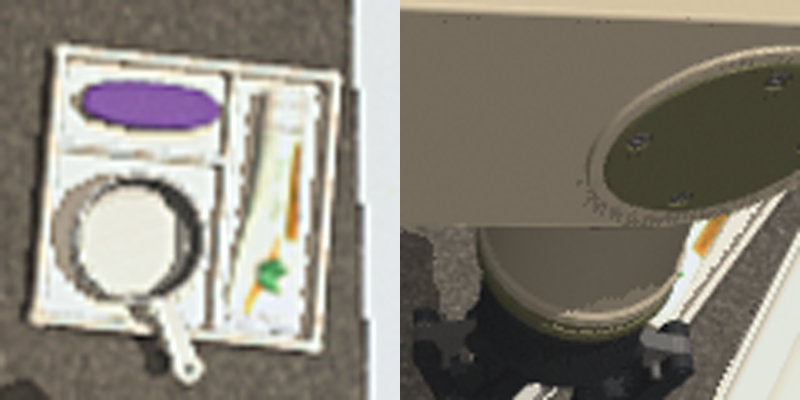

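The large measure stands in the well, rim centre about left panel (138,239) and hole at (186,370). Checking its position, then gripping the medium.

```bash
python3 -c "
from h import *
print(onz('top',(290+138/5-.5,160+239/5-.5),46),onz('top',(290+127/5-.5,160+242/5-.5),11),onz('top',(290+186/5-.5,160+370/5-.5),46))"
python3 -m handwheel '{"series": [[[0,0,4,0,0,0,0.5],[0,0,7.7,0,0,0,0.5],[0,0,7.7,0,0,0,0.5],[0,0,7.7,0,0,0,0.3],[0,0,7.7,0,0,0,0],[0,0,7.7,0,0,0,0],[0,0,7.7,0,0,0,0],[0,0,7.7,0,0,0,0],[0,0,7.7,0,0,0,0],[0,0,7.7,0,0,0,0]]]}' 80; python3 go.py 363.4 -294.5 22 31
```

```text
[ 563.12474261 -223.86320709] [ 563.84887369 -222.80251572] [ 484.6022294  -250.01346503]
time: 19.98
tool_pos: [363.9, -295.7, 25.2]
tcp_rot: [179.8, -0.0, 31.0]
ft_force: [-1.3, -1.9, 6.8]
finger_gap: 11.3
grip_force: 78.3
t 19.98 tcp [ 363.9 -295.7   25.2] [179.8  -0.   31. ] F [-1.3 -1.9  6.8] gap 11.3 grip 78.3 j6 13.7
[0.02, -0.13, 0.32] [0.003, -0.0, -0.0]
```

```bash
python3 -m handwheel '{"series": [[[0,0,-1,0,0,0,0],[0,0,-4,0,0,0,0],[0,0,-8,0,0,0,0],[0,0,-8,0,0,0,0],[0,0,-8,0,0,0,0]]]}'; python3 go.py 531.1 -171.5 103 -58.9
```

```text
time: 20.6
tool_pos: [363.0, -294.2, 103.6]
tcp_rot: [-180.0, -0.0, 31.0]
ft_force: [-0.3, 0.3, -1.3]
finger_gap: 11.5
grip_force: 78.1
t 20.6 tcp [ 363.  -294.2  103.6] [-180.   -0.   31.] F [-0.3  0.3 -1.3] gap 11.5 grip 78.1 j6 13.7
[20.73, -1.86, 0.07] [-0.0, -0.0, 1.569]
```

```bash
python3 -m handwheel '{"series": [[[20.7,-1.85,0,0,0,1.569,0],[20.7,-1.85,0,0,0,1.569,0],[20.7,-1.85,0,0,0,1.569,0],[20.7,-1.85,0,0,0,1.569,0],[20.7,-1.85,0,0,0,1.569,0],[20.7,-1.85,0,0,0,1.569,0],[20.7,-1.85,0,0,0,1.569,0],[20.7,-1.85,0,0,0,1.569,0],[20.7,-1.85,0,0,0,1.569,0],[20.7,-1.85,0,0,0,1.569,0],[20.7,-1.85,0,0,0,1.569,0],[20.7,-1.85,0,0,0,1.569,0]]]}'; python3 go.py 531.1 -171.5 38 -58.9;python3 - <<'E'
from bench import eyes
import cv2,numpy as np
a=[eyes.snapshot(n)["img"][:,:,::-1] for n in("top","scene")]
T=a[0][160:240,290:370];S=a[1][190:310,270:390]
cv2.imwrite("pics/M1.png",np.hstack([cv2.resize(T,(400,400),interpolation=2),cv2.resize(S,(400,400),interpolation=2)]))
E
```

```text
time: 22.1
tool_pos: [530.9, -171.9, 103.4]
tcp_rot: [180.0, 0.0, -58.8]
ft_force: [0.1, -0.1, -0.8]
finger_gap: 11.5
grip_force: 78.1
t 22.1 tcp [ 530.9 -171.9  103.4] [180.    0.  -58.8] F [ 0.1 -0.1 -0.8] gap 11.5 grip 78.1 j6 125.6
[-0.02, -0.04, 6.54] [0.0, 0.001, 0.001]
```

View pics/M1.png

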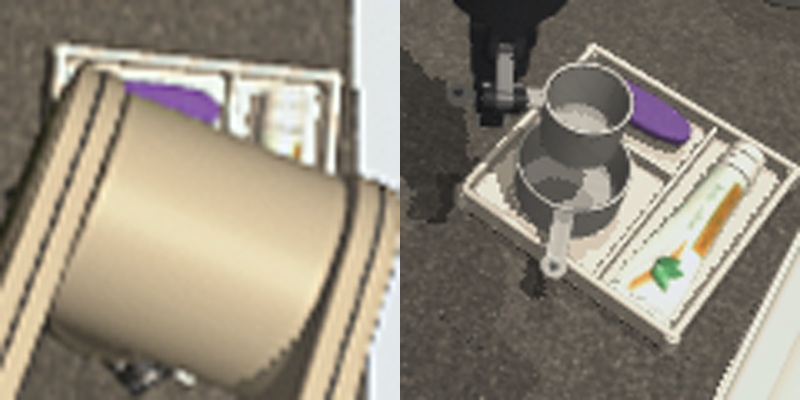

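The scene half shows the medium cup held upright over the large one, rim centre (589,101), with the brush and tube undisturbed. Checking alignment numerically.

```bash
python3 -c "
from h import *
print('M',onz('scene',(270+189*.3-.5,190+101*.3-.5),103.4-25.2+45.5))
q=(proj('scene',[563.7,-223.5,47])-[270,190]+.5)/.3+[400,0];print('large rim expected px',q)"
```

```text
M [ 560.44253535 -225.67974165]
large rim expected px [572.60967838 162.75697649]
```

```bash
python3 -m handwheel '{"series": [[[0.04,-0.1,2,0,0,0,0],[0.04,-0.1,3.5,0,0,0,0],[0.04,-0.1,4.5,0,0,0,0],[0.04,-0.1,5.5,0,0,0,0],[0.04,-0.1,6.3,0,0,0,0],[0.04,-0.1,6.5,0,0,0,0],[0.04,-0.1,6.5,0,0,0,0],[0.04,-0.1,6.5,0,0,0,0]]]}'; python3 go.py 531.9 -171.5 36.5 -58.9
```

```text
time: 23.2
tool_pos: [532.6, -172.0, 39.3]
tcp_rot: [-180.0, -0.0, -58.9]
ft_force: [-0.4, -0.9, 0.3]
finger_gap: 11.4
grip_force: 78.2
t 23.2 tcp [ 532.6 -172.    39.3] [-180.    -0.   -58.9] F [-0.4 -0.9  0.3] gap 11.4 grip 78.2 j6 125.8
[-0.08, 0.03, 0.28] [-0.001, -0.001, -0.0]
```

```bash
python3 -m handwheel '{"series": [[[0,0,0.25,0,0,0,0],[0,0,0.25,0,0,0,0],[0,0,0.25,0,0,0,0],[0,0,0.25,0,0,0,0.2],[0,0,0.25,0,0,0,0.35],[0,0,0.25,0,0,0,0.35],[0,0,0.25,0,0,0,0.35],[0,0,-2,0,0,0,0.35],[0,0,-7,0,0,0,0.35],[0,0,-7,0,0,0,0.4],[0,0,-7,0,0,0,0.5]]]}'; python3 go.py 427.3 -10.8 105 54.3
```

```text
time: 24.58
tool_pos: [532.2, -171.9, 108.7]
tcp_rot: [-180.0, -0.0, -58.9]
ft_force: [-0.6, 1.0, -0.5]
finger_gap: 42.7
grip_force: 0.0
t 24.57 tcp [ 532.2 -171.9  108.7] [-180.    -0.   -58.9] F [-0.6  1.  -0.5] gap 42.7 grip 0.0 j6 125.8
[-19.21, 0.67, 0.37] [0.0, -0.0, -1.976]
```

```bash
python3 -m handwheel '{"series": [[[-19.2,0.65,0.3,0,0,-1.976,0.5],[-19.2,0.65,0.3,0,0,-1.976,0.5],[-19.2,0.65,0.3,0,0,-1.976,0.5],[-19.2,0.65,0.3,0,0,-1.976,0.5],[-19.2,0.65,0.3,0,0,-1.976,0.5],[-19.2,0.65,0.3,0,0,-1.976,0.5],[-19.2,0.65,0.3,0,0,-1.976,0.5],[-19.2,0.65,0.3,0,0,-1.976,0.5],[-19.2,0.65,0.3,0,0,-1.976,0.5],[-19.2,0.65,0.3,0,0,-1.976,0.5],[-19.2,0.65,0.3,0,0,-1.976,0.5],[-19.2,0.65,0.3,0,0,-1.976,0.5]]]}'; python3 go.py 427.3 -10.8 26.5 54.3;python3 - <<'E'
from bench import eyes
import cv2,numpy as np
a=[eyes.snapshot(n)["img"][:,:,::-1] for n in("top","scene")]
T=a[0][160:240,290:370];S=a[1][190:310,270:390]
cv2.imwrite("pics/M2.png",np.hstack([cv2.resize(T,(400,400),interpolation=2),cv2.resize(S,(400,400),interpolation=2)]))
E
```

```text
time: 26.08
tool_pos: [426.4, -10.6, 104.3]
tcp_rot: [-179.9, 0.1, 54.3]
ft_force: [0.9, -0.8, 0.3]
finger_gap: 42.5
grip_force: 0.0
t 26.07 tcp [426.4 -10.6 104.3] [-1.799e+02  1.000e-01  5.430e+01] F [ 0.9 -0.8  0.3] gap 42.5 grip 0.0 j6 27.4
[0.05, 0.11, 7.78] [-0.002, 0.001, -0.001]
```

View pics/M2.png

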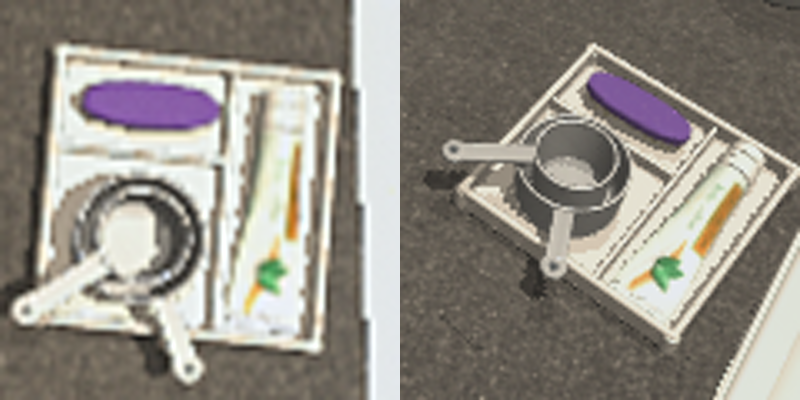

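The medium is nested in the large with the handles about 77° apart. Its rim centre is at scene (574,156), top about (142,238). Now grip the small.

```bash
python3 -c "
from h import *
print('M',onz('scene',(270+174*.3-.5,190+156*.3-.5),56),onz('top',(290+142/5-.5,160+238/5-.5),56))"
python3 -m handwheel '{"series": [[[0,0.05,4,0,0,0,0.5],[0,0.05,7.7,0,0,0,0.5],[0,0.05,7.7,0,0,0,0.5],[0,0.05,7.7,0,0,0,0.3],[0,0.05,7.7,0,0,0,0],[0,0.05,7.7,0,0,0,0],[0,0.05,7.7,0,0,0,0],[0,0.05,7.7,0,0,0,0],[0,0.05,7.7,0,0,0,0],[0,0.05,7.7,0,0,0,0]]]}' 80; python3 go.py 427.3 -10.8 22 54.3
```

```text
M [ 563.1416948  -223.53631526] [ 562.97701995 -224.60481329]
time: 27.42
tool_pos: [428.9, -11.7, 29.8]
tcp_rot: [179.9, -0.0, 54.3]
ft_force: [-1.1, -3.3, 6.4]
finger_gap: 11.6
grip_force: 78.2
t 27.43 tcp [428.9 -11.7  29.8] [179.9  -0.   54.3] F [-1.1 -3.3  6.4] gap 11.6 grip 78.2 j6 27.4
[-0.02, -0.18, 0.78] [0.002, -0.0, -0.0]
```

```bash
python3 -m handwheel '{"series": [[[0,0,-1,0,0,0,0],[0,0,-4,0,0,0,0],[0,0,-9,0,0,0,0],[0,0,-9,0,0,0,0],[0,0,-9,0,0,0,0]]]}'; python3 go.py 621.3 -203.1 118 198.1
```

```text
time: 28.05
tool_pos: [427.7, -10.9, 118.7]
tcp_rot: [180.0, -0.0, 54.3]
ft_force: [0.7, 0.1, -1.1]
finger_gap: 11.0
grip_force: 77.9
t 28.05 tcp [427.7 -10.9 118.7] [180.   -0.   54.3] F [ 0.7  0.1 -1.1] gap 11.0 grip 77.9 j6 27.3
[-4.32, 26.94, 0.07] [0.0, -0.0, -2.51]
```

```bash
python3 -m handwheel '{"series": [[[-4.3,26.9,0,0,0,-2.51,0],[-4.3,26.9,0,0,0,-2.51,0],[-4.3,26.9,0,0,0,-2.51,0],[-4.3,26.9,0,0,0,-2.51,0],[-4.3,26.9,0,0,0,-2.51,0],[-4.3,26.9,0,0,0,-2.51,0],[-4.3,26.9,0,0,0,-2.51,0],[-4.3,26.9,0,0,0,-2.51,0],[-4.3,26.9,0,0,0,-2.51,0],[-4.3,26.9,0,0,0,-2.51,0],[-4.3,26.9,0,0,0,-2.51,0],[-4.3,26.9,0,0,0,-2.51,0]]]}'; python3 go.py 621.3 -203.1 118 198.1
```

```text
time: 29.55
tool_pos: [619.8, -202.2, 116.1]
tcp_rot: [179.9, -0.2, -176.4]
ft_force: [-0.4, -0.1, 0.2]
finger_gap: 11.3
grip_force: 78.1
t 29.55 tcp [ 619.8 -202.2  116.1] [ 179.9   -0.2 -176.4] F [-0.4 -0.1  0.2] gap 11.3 grip 78.1 j6 -116.2
[-0.14, -0.1, -0.19] [0.002, -0.003, -0.253]
```

```bash
python3 -m handwheel '{"series": [[[-0.1,-0.1,-0.1,0,0,-0.2,0],[-0.1,-0.1,-0.1,0,0,-0.23,0],[-0.1,-0.1,-0.1,0,0,-0.23,0],[-0.1,-0.1,-0.1,0,0,-0.23,0]]]}'; python3 go.py 621.3 -203.1 50 198.1;python3 - <<'E'
from bench import eyes
import cv2,numpy as np
a=[eyes.snapshot(n)["img"][:,:,::-1] for n in("top","scene")]
S=a[1][190:310,270:390]
cv2.imwrite("pics/S1.png",cv2.resize(S,(600,600),interpolation=2))
E
```

```text
time: 30.05
tool_pos: [621.6, -203.5, 118.4]
tcp_rot: [179.9, -0.1, -163.7]
ft_force: [0.5, -0.8, -0.4]
finger_gap: 11.8
grip_force: 78.1
t 30.05 tcp [ 621.6 -203.5  118.4] [ 1.799e+02 -1.000e-01 -1.637e+02] F [ 0.5 -0.8 -0.4] gap 11.8 grip 78.1 j6 -129.0
[0.01, 0.04, 6.84] [0.001, -0.002, -0.031]
```

View pics/S1.png

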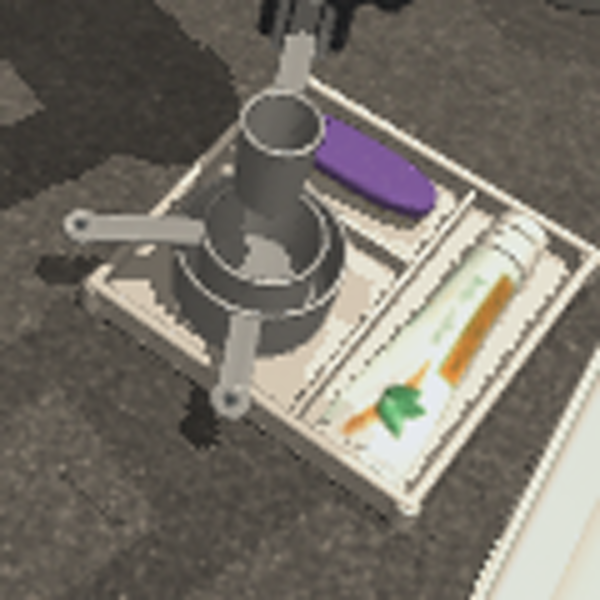

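The small cup hangs over the nest, rim centre (283,123), handle away toward the back and the brush side. Checking alignment.

```bash
python3 -c "
from h import *
for z in (134,138): print(onz('scene',(325+283/5-55.5,190+123/5-.5),z))
print((proj('scene',[563.1,-224,137.])-[270,190]+.5)*5)"; python3 go.py 621.3 -203.1 50 197
```

```text
[ 566.0895747  -220.96179677]
[ 563.06540998 -221.88301176]
[287.24932038 126.64300276]
t 30.15 tcp [ 621.9 -203.7  119.1] [ 180.    -0.  -163.6] F [-0.2  0.1 -0.4] gap 11.6 grip 78.1 j6 -129.0
[0.04, 0.07, 6.91] [0.001, -0.001, -0.011]
```

```bash
python3 -m handwheel '{"series": [[[0.1,-0.1,2,0,0,0,0],[0.1,-0.1,3.5,0,0,0,0],[0.1,-0.1,4.5,0,0,0,0],[0.1,-0.1,5.5,0,0,0,0],[0.1,-0.1,6.3,0,0,0,0],[0.1,-0.1,6.9,0,0,0,0],[0.1,-0.1,6.9,0,0,0,0],[0.1,-0.1,6.9,0,0,0,0]]]}'; python3 go.py 621 -204 46 196.4
```

```text
time: 31.15
tool_pos: [621.9, -205.2, 51.2]
tcp_rot: [-180.0, 0.0, -163.6]
ft_force: [0.2, -0.3, -0.7]
finger_gap: 11.4
grip_force: 78.1
t 31.15 tcp [ 621.9 -205.2   51.2] [-180.     0.  -163.6] F [ 0.2 -0.3 -0.7] gap 11.4 grip 78.1 j6 -129.1
[0.05, 0.14, 0.52] [-0.0, 0.001, -0.0]
```

```bash
python3 -m handwheel '{"series": [[[0,0,0.3,0,0,0,0],[0,0,0.42,0,0,0,0],[0,0,0.42,0,0,0,0],[0,0,0.42,0,0,0,0]]]}'; python3 go.py 621 -204 46 196.4
```

```text
time: 31.65
tool_pos: [621.8, -205.2, 46.7]
tcp_rot: [-180.0, 0.0, -163.6]
ft_force: [-0.5, -0.8, 1.8]
finger_gap: 11.4
grip_force: 78.2
t 31.65 tcp [ 621.8 -205.2   46.7] [-180.     0.  -163.6] F [-0.5 -0.8  1.8] gap 11.4 grip 78.2 j6 -129.1
[0.04, 0.14, 0.07] [-0.0, 0.0, 0.0]
```

Contact at 1.8 N. Release, then retreat up and back toward the robot's left, clear of everything.

```bash
python3 -m handwheel '{"series": [[[0,0,0,0,0,0,0.2],[0,0,0,0,0,0,0.35],[0,0,0,0,0,0,0.35],[0,0,0,0,0,0,0.35],[0,0,-2,0,0,0,0.35],[0,0,-7,0,0,0,0.35],[0,0,-13,0,0,0,0.35],[0,0,-13,0,0,0,0.35],[0,0,-13,0,0,0,0.35]]]}'; python3 go.py 430 250 200 196.4
```

```text
time: 32.78
tool_pos: [622.0, -205.3, 178.1]
tcp_rot: [-179.9, 0.1, -163.6]
ft_force: [0.2, 0.3, -0.7]
finger_gap: 30.2
grip_force: 0.0
t 32.77 tcp [ 622.  -205.3  178.1] [-1.799e+02  1.000e-01 -1.636e+02] F [ 0.2  0.3 -0.7] gap 30.2 grip 0.0 j6 -129.1
[5.56, 49.09, -2.27] [-0.001, 0.002, -0.0]
```

```bash
python3 -m handwheel '{"series": [[[5.5,49,-2,0,0,0,0.35],[5.5,49,-2,0,0,0,0.35],[5.5,49,-2,0,0,0,0.35],[5.5,49,-2,0,0,0,0.35],[5.5,49,-2,0,0,0,0.35],[5.5,49,-2,0,0,0,0.35],[5.5,49,-2,0,0,0,0.35],[5.5,49,-2,0,0,0,0.35],[5.5,49,-2,0,0,0,0.35],[5.5,49,-2,0,0,0,0.35],[5.5,49,-2,0,0,0,0.35]]]}'; python3 go.py;python3 - <<'E'
from bench import eyes
import cv2,numpy as np
a=[eyes.snapshot(n)["img"][:,:,::-1] for n in("top","scene")]
T=a[0][160:240,290:370];S=a[1][190:310,270:390]
cv2.imwrite("pics/E.png",np.hstack([cv2.resize(T,(400,400),interpolation=2),cv2.resize(S,(400,400),interpolation=2)]))
cv2.imwrite("pics/E2.png",a[1])
E
```

```text
time: 34.15
tool_pos: [430.7, 248.1, 195.8]
tcp_rot: [-180.0, -0.1, -163.7]
ft_force: [-0.3, 0.8, 0.5]
finger_gap: 30.0
grip_force: 0.0
t 34.15 tcp [430.7 248.1 195.8] [-1.800e+02 -1.000e-01 -1.637e+02] F [-0.3  0.8  0.5] gap 30.0 grip 0.0 j6 -82.3
```

View pics/E.png

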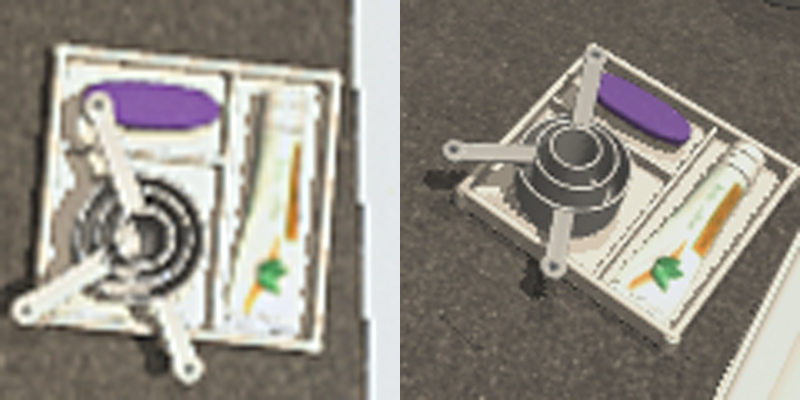

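View pics/E2.png

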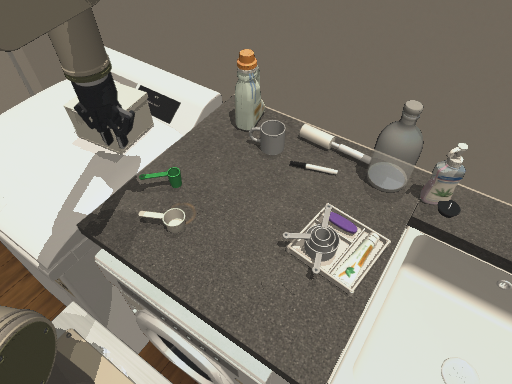

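All three cups are nested upright and concentric, at left panel (142,238). Their handles end at (100,103), (22,310) and (186,370), well apart. The tube and brush are seated, the look-alikes have not moved, and the arm is clear.

```bash
python3 -c "
from bench import r
print(r.hand_in())"
```

```text
the job is handed in; nothing more can be done
None
```

The caddy is packed and the job handed in at about 34 s of the 125 s allowed: tube in the trough, brush bristles down in its slot, three measures nested upright with their handles fanned; the scoop, mug, marker and green look-alike were left alone.

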